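# Unpack the cold flasks: full tube to the fridge tray, empty tube to returns

### The job

Two open cold flasks, too narrow for spread fingers, have come back from the rounds with a capped tube standing deep inside each; the tubes look alike, but one still holds its full medicine vial and the other is empty. Reach in and draw each tube out by its blue cap, feel which is heavy, and stand the full (heavy) tube in the white fridge tray and the empty (light) one in the red returns tray. Keep the tubes upright, set them down without dropping them, and leave the flasks standing in their places and the other things undisturbed.

Things in the scene. Friction and masses are not known exactly. Their poses are not given: they have to be found in the camera images.
- tube_1_center (a point): Centre (on the axis, 60 mm above the foot) of one of two look-alike capped tubes, z along its axis, up. White body 50 mm across, 86 mm tall; on it a ribbed blue cap 40 mm across, 34 mm tall (120 mm in all): grip it by the cap, from above (its top 15 to 20 mm are enough). At the start it stands upright at the bottom of a flask, cap top 20 mm below the flask's rim.
- tube_2_center (a point): Centre (on the axis, 60 mm above the foot) of one of two look-alike capped tubes, z along its axis, up. White body 50 mm across, 86 mm tall; on it a ribbed blue cap 40 mm across, 34 mm tall (120 mm in all): grip it by the cap, from above (its top 15 to 20 mm are enough). At the start it stands upright at the bottom of a flask, cap top 20 mm below the flask's rim.
- tube_1: The same tube 1, origin under the centre of its foot, z along its axis. The full tube weighs 185 to 255 g in all, the empty one 45 to 60 g; which is which cannot be seen and changes from start to start, whatever the number or place.
- tube_2: The same tube 2, origin under the centre of its foot, z along its axis. The full tube weighs 185 to 255 g in all, the empty one 45 to 60 g; which is which cannot be seen and changes from start to start, whatever the number or place.
- flask_1_rim (a point): Centre of the open mouth of a loose round steel flask, at rim height, z up. Outside 110 mm across, 148 mm tall, 0.75 kg; inside straight, 96 mm wide, 140 mm deep (inner floor 8 mm above the table). A foam collar on the inner floor, 32 mm high, 56 mm bore, keeps the tube within 4 mm of the middle. Widely opened fingers, and most grippers' bodies and knuckles, do not fit into the mouth: fingertips reach some 40 mm below the rim.
- flask_2_rim (a point): Centre of the open mouth of a loose round steel flask, at rim height, z up. Outside 110 mm across, 148 mm tall, 0.75 kg; inside straight, 96 mm wide, 140 mm deep (inner floor 8 mm above the table). A foam collar on the inner floor, 32 mm high, 56 mm bore, keeps the tube within 4 mm of the middle. Widely opened fingers, and most grippers' bodies and knuckles, do not fit into the mouth: fingertips reach some 40 mm below the rim.
- flask_1: The same flask 1, origin under the centre of its foot.
- flask_2: The same flask 2, origin under the centre of its foot.
- white_tray_near (a point): White fridge tray, 210 mm (own x) by 150 mm (own y), rim 26 mm high, walls and floor 4 mm thick, fixed. This point is on its floor (z = 4 mm), in the middle of the free part: 40 mm from the tray's middle towards its near (-x) end; axes as the tray's, z up. The full tube goes into this tray.
- red_tray_near (a point): Red returns tray, 210 mm (own x) by 150 mm (own y), rim 26 mm high, walls and floor 4 mm thick, fixed. This point is on its floor (z = 4 mm), in the middle of the free part: 40 mm from the tray's middle towards its near (-x) end; axes as the tray's, z up. The empty tube goes into this tray.
- white_tray: The white tray itself, origin under the centre of its floor.
- red_tray: The red tray itself, origin under the centre of its floor.
- amber_bottle: Bystander: amber medicine bottle with a black cap, 46 mm across, 98 mm tall, standing at the far (+x) end of the white tray. Origin under its centre.
- clear_jar: Bystander: clear tablet jar with a white lid, 52 mm across, 70 mm tall, standing at the far (+x) end of the red tray. Origin under its centre.
- flask_lid_1: Bystander: round steel lid of a flask, 110 mm across, 46 mm tall with its black knob, lying on the table beyond the flasks. Origin under its centre.
- flask_lid_2: Bystander: the other flask lid, the same.
- clippers: Bystander: black hair clippers lying on the table nearest the robot, 185 mm long along its own x, 48 mm wide, 37 mm high. Origin under the handle's middle.
- otoscope: Bystander: otoscope with a black handle lying on the table nearest the robot, 145 mm long along its own x, 29 mm high. Origin under its middle.
- pill_carton: Bystander: white, green and orange medicine carton, 55 x 125 x 52 mm high, lying beyond the flasks. Origin under its centre.
Things that resemble listed ones, but are neither listed nor needed, are in the scene too. Leave any turquoise or yellow look-alike of the tube_1 alone. Leave any pink look-alike of the tube_2 alone.

How it is judged:
By the outcome, as a careful person would: the job done as asked, in the order asked, and still so for the second after the job is handed in, with the robot touching nothing.
It also fails if it takes over 72 s, if anything falls off the work surface, if the arm or the gripper's body presses on something with over 40 N, if the wrist force passes 120 N, or if a joint passes its speed limit or range.

### The arm

A 6-joint arm with a two-finger parallel gripper is mounted at the origin on the work surface. World frame = base frame: x ahead of the robot, y to its left, z up, the work surface at z = 0. Lengths are in mm, angles in rad, forces in N, time in s.
With the tool pointing down it reaches from about 350 to 975 mm from the base axis. Payload 7.1 kg.
Tool frame: the origin (TCP) lies at the centre of the arm's flange, where the gripper is bolted on; the fingertips stand 182 mm ahead of it and the grasp point (between the pads) lies 163 mm ahead of it; z points along the fingers, y is the line along which they close (so a half turn about z gives the same grasp; the last joint's range is limited). The gripper opens to 88 mm and grips with 3 to 60 N. Pads are 20 mm wide; open, the fingers measure 115 mm over their backs; the gripper's body (75 mm by 178 mm) begins 61 mm behind the grasp point.
Start: joints at [-1.359, 0.423, 1.63, -0, 1.089, -0.019], TCP at [142.992, -608.407, 404.675] pointing down, gripper open.
Joint ranges: [-3, 3], [-0.9, 2.11], [0.09, 2.58], [-1.31, 4.45], [0.11, 2.69], [-2.54, 2.54]. Speed limits (rad/s): [2.39, 2.39, 3.01, 3.14, 3.14, 3.14].

### API

Orientations are given as a rotation vector (axis times angle).
In Python, from workcell import readout, get_image, ctrl gives the robot as it stands.
- The arm moves only by the tool step_arm, never from a script. Its argument "targets" is a list that holds one entry, the list of rows, each a list of 7 numbers: the shift along the world's x, y, z as a fraction of full scale, then the turn, a rotation vector about the world's x, y, z as a fraction of full scale, then the opening, from 0 (shut) to 1 (fully open). In form: [[[dx, dy, dz, wx, wy, wz, claw], ...]]. A call has exactly 5 rows; each row shifts and turns the commanded pose from where the row before left it; what a row does not reach is not made up. Full scale, the value 1, is 0.05 m for a shift and 4 degrees for a turn. A row lasts 1/8 s, in which the tool goes at most 62.5 mm and 10.7 degrees, less where a joint would pass 70% of its speed; a pose out of reach is approached as far as the arm can. A call with a number of a shift or a turn outside -1 to 1 is refused whole. A call with a gripper value outside its range is refused whole. The fingers move at their own pace and stop on an object; the grip force is fixed at half the most. Time passes only in rows, so rows that do not move let the fingers close, or fill a call up. It gives the time, the measured TCP pose, the force, the opening and the grip force at its end, in the units of the state.
- readout.get_obs(): the state, without advancing time (a new reading comes with each control period).
- get_image(name): name is "scene" or "top"; returns a dict with "pixels" (480x640x3 uint8, red, green, blue), "intrinsics" (3x3 intrinsics, pixels), "extrinsics" (4x4, takes a point from world to camera coordinates). Camera axes: x right, y down, z forward; pixel columns grow to the right and rows downward; lengths in mm; the calibration is good to about 2 mm. A picture is of the moment at which its call begins. There is no depth.
- ctrl.close_job(): hands the job in; it is judged then, once.
The state is a dict: "t": time; "qpos": joint angles; "qvel": joint speeds; "joint_torque": joint torques, N m; "ee_pos": TCP position; "orientation": TCP orientation; "ft_force": force on the tool from outside, world axes, zero at the start; "moment": the same for the moment, N m; "width": finger opening in mm; "grasp_force": force on a finger pad.
Only numpy, scipy, OpenCV 4.12 (cv2) and the standard library are available. Lean on these libraries where they do the work, as an engineer would, in place of code of your own. Each camera call takes 0.05 s, during which the arm holds its last target. There are 200 camera calls.

## Working session

There is one attempt and no reset: what is moved stays moved. The work goes in short steps, Python scripts to look and compute and a tool call to move; the robot and the scene stay as the last step left them, time stands still between calls to the robot, and variables do not carry over. Pictures are saved under pics/ and viewed, at most 10 in all, crops included, and the job is handed in when it is done.

Besides the shell and the picture viewer there is one more tool, called after "Request:" in YAML: its name, and indented under it one key for each argument. step_arm: Moves the arm, as the interface text tells. Shift numbers are shares of 0.05 m and turn numbers shares of 4 degrees, none past 1 either way. Its arguments: {"type":"object","properties":{"targets":{"type":"array"}},"required":["targets"]}

```bash
mkdir -p pics
python3 - <<'E'
from workcell import readout,get_image
import cv2,numpy as np
o=readout.get_obs();print({k:np.round(v,3) for k,v in o.items()})
for n in("scene","top"):
    d=get_image(n);cv2.imwrite(f"pics/{n}0.png",d["pixels"][:,:,::-1]);print(n,d["intrinsics"],d["extrinsics"])
    np.savez(f"pics/{n}.npz",**d)
E
```

```text
{'t': np.float64(0.0), 'qpos': array([-1.359,  0.424,  1.631, -0.   ,  1.089, -0.019]), 'qvel': array([-0.002,  0.   , -0.003,  0.001,  0.001, -0.   ]), 'joint_torque': array([ 1.0000e-03, -5.4462e+01, -2.7367e+01,  6.4000e-02,  2.3000e-02,
       -0.0000e+00]), 'ee_pos': array([ 142.951, -608.167,  403.912]), 'orientation': array([-3.119, -0.362,  0.   ]), 'ft_force': array([ 1.053, -0.568, -1.037]), 'moment': array([-0.023,  0.009,  0.026]), 'grasp_force': np.float64(0.0), 'width': np.float64(88.027)}
scene [[508.7439418    0.         317.74048706]
 [  0.         508.7439418  240.06552318]
 [  0.           0.           1.        ]] [[-9.05457034e-01  4.24093029e-01  1.71073895e-02  5.31595713e+02]
 [ 3.31429714e-01  7.31646282e-01 -5.95691247e-01 -1.10792440e+02]
 [-2.65145063e-01 -5.33702933e-01 -8.03031304e-01  1.23821734e+03]
 [ 0.00000000e+00  0.00000000e+00  0.00000000e+00  1.00000000e+00]]
top [[448.47866281   0.         316.48728753]
 [  0.         448.47866281 234.97933504]
 [  0.           0.           1.        ]] [[ 2.57330096e-02 -9.99556947e-01 -1.49573636e-02 -1.62261218e+01]
 [-9.97591942e-01 -2.47126902e-02 -6.48043219e-02  5.54797195e+02]
 [ 6.44059734e-02  1.65889557e-02 -9.97785887e-01  1.00236424e+03]
 [ 0.00000000e+00  0.00000000e+00  0.00000000e+00  1.00000000e+00]]
```

View pics/scene0.png

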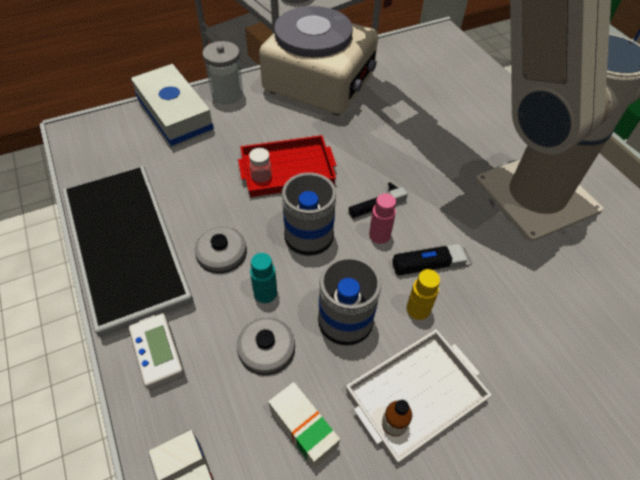

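View pics/top0.png

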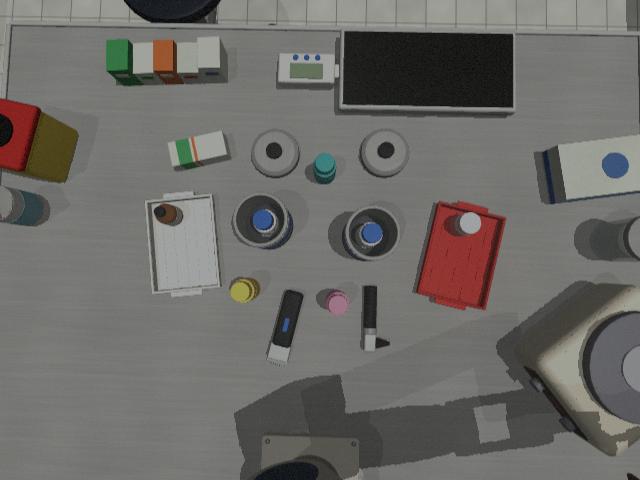

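The two blue caps inside flasks are at top (263,221) and (371,233), or scene (348,290) and (309,202). These could be mistaken for them:
- turquoise tube: top (324,167)
- yellow tube: top (244,290)
- pink tube: top (337,302)
- blue marks on the clippers: top (286,325)

I choose the two blue caps, because they stand inside the steel flasks.

```bash
cat > h.py <<'E'
import cv2,numpy as np
def load(n):
    d=np.load(f"pics/{n}.npz"); return {k:d[k] for k in d}
def ray(d,uv,z):
    R,t=d["extrinsics"][:3,:3],d["extrinsics"][:3,3]
    c=-R.T@t; v=R.T@np.linalg.inv(d["intrinsics"])@np.array([uv[0],uv[1],1.])
    return c+v*(z-c[2])/v[2]
def blobs(d,lo,hi,amin=60):
    hsv=cv2.cvtColor(d["pixels"],cv2.COLOR_RGB2HSV)
    m=cv2.inRange(hsv,np.array(lo),np.array(hi))
    return [c for c in cv2.findContours(m,cv2.RETR_EXTERNAL,cv2.CHAIN_APPROX_NONE)[0] if cv2.contourArea(c)>amin]
E
python3 - <<'E'
from h import *
for n in("top","scene"):
    d=load(n)
    for c in blobs(d,(108,150,60),(125,255,255)):
        (x,y),r=cv2.minEnclosingCircle(c);print(n,"blue",round(x),round(y),round(r,1),cv2.contourArea(c),ray(d,(x,y),128).round())
d=load("top")
for nm,lo,hi in(("red",(0,150,80),(6,255,255)),("white",(0,0,185),(180,30,255))):
    for c in blobs(d,lo,hi,1500):
        (u,v),s,a=cv2.minAreaRect(c); 
        b=cv2.boxPoints(((u,v),s,a)); P=np.array([ray(d,q,26) for q in b])
        print(nm,u,v,s,a,P.mean(0).round(),P[:,:2].round().tolist())
g=d["pixels"]
def crop(d,x,y,k):return cv2.resize(d["pixels"][y:y+120,x:x+200],None,fx=3,fy=3,interpolation=2)
s=load("scene")
cv2.imwrite("pics/c1.png",np.vstack([cv2.resize(d["pixels"][180:270,220:420],(720,324)),cv2.resize(s["pixels"][170:340,270:390],(381,540))[:270,:].repeat(1,1) if 0 else cv2.resize(s["pixels"][170:345,250:600],(720,270))])[:,:,::-1])
E
```

```text
top blue 372 232 9.7 178.0 [ 556. -116.  128.]
top blue 262 219 9.7 246.5 [579. 107. 128.]
scene blue 348 288 11.8 340.0 [582. 111. 128.]
scene blue 428 254 7.6 68.5 [407. 108. 128.]
scene blue 308 199 9.9 239.5 [ 559. -113.  128.]
scene blue 169 93 9.2 133.5 [ 727. -565.  128.]
red 461.35113525390625 255.31179809570312 (69.78140258789062, 104.1849136352539) 12.994616508483887 [ 518. -328.   26.] [[419.0, -227.0], [648.0, -277.0], [616.0, -430.0], [388.0, -378.0]]
red 11.78536605834961 134.6682891845703 (37.99460983276367, 66.21119689941406) 12.094757080078125 [770. 709.  26.] [[702.0, 763.0], [855.0, 742.0], [838.0, 653.0], [685.0, 676.0]]
```

View pics/c1.png

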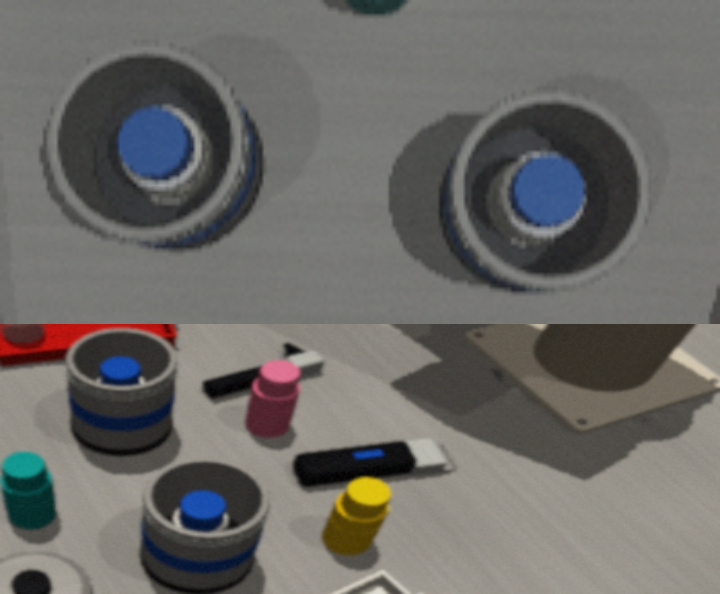

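Run:
```python
from h import *
t=load("top");s=load("scene")
for p in((263.1,219.6),(372.2,232.5)):print("cap top",ray(t,p,128).round(1))
for d,lo in((t,150),(s,150)):
    g=cv2.cvtColor(d["pixels"],cv2.COLOR_RGB2GRAY)
    hsv=cv2.cvtColor(d["pixels"],cv2.COLOR_RGB2HSV)
    for c in blobs(d,(0,0,lo),(180,45,255),1200):
        (u,v),sz,a=cv2.minAreaRect(c);b=cv2.boxPoints(((u,v),sz,a))
        print("w",round(u),round(v),np.round(sz),round(a),ray(d,(u,v),26).round(),[ray(d,q,26)[:2].round().tolist() for q in b])
print("rim",[ray(t,p,148).round(1) for p in((261.1,220),(372.5,232.8))])
# scene rims: crop pixel -> image
f=lambda x,y:(250+x/2.057,170+(y-324)/1.543)
print("scene rim",[ray(s,f(*p),148).round(1) for p in((205,505),(122,367))],"cap",[ray(s,f(*p),128).round(1) for p in((204,503),(121,369))])
```

```text
cap top [576.6 105.5 128. ]
cap top [ 555.7 -116.8  128. ]
w 588 390 [107.  51.] 62 [ 230. -606.   26.] [[303.0, -502.0], [358.0, -602.0], [158.0, -708.0], [104.0, -609.0]]
w 185 243 [93. 61.] 85 [530. 296.  26.] [[627.0, 379.0], [642.0, 240.0], [434.0, 213.0], [418.0, 350.0]]
w 602 167 [54. 82.] 83 [ 725. -642.   26.] [[774.0, -544.0], [800.0, -727.0], [677.0, -739.0], [651.0, -557.0]]
w 306 68 [27. 54.] 90 [942.  32.  26.] [[973.0, 95.0], [975.0, -30.0], [911.0, -31.0], [909.0, 93.0]]
w 343 291 [376. 592.] 90 [559.  61.  26.] [[1021.0, -795.0], [-463.0, -138.0], [279.0, 581.0], [1151.0, 176.0]]
w 63 288 [129. 384.] 2 [1073. -180.   26.] [[1229.0, 140.0], [1124.0, -879.0], [809.0, -724.0], [1043.0, 232.0]]
w 224 112 [188.  87.] 5 [ 600. -569.   26.] [[865.0, -538.0], [766.0, -892.0], [295.0, -605.0], [459.0, -297.0]]
w 462 86 [184.  88.] 36 [ -55. -402.   26.] [[166.0, -594.0], [-186.0, -881.0], [-263.0, -222.0], [39.0, -61.0]]
rim [array([573.8, 106.7, 148. ]), array([ 553.7, -115.2,  148. ])]
scene rim [array([584.4, 121.4, 148. ]), array([562.4, -98.8, 148. ])] cap [array([577.2, 108.3, 128. ]), array([ 557.4, -111.9,  128. ])]
```

Request:
step_arm:
  targets:
    - [[0,0,1,0,0,0,0.64],[0,0,1,0,0,0,0.64],[0.8,0.98,0,0,0,0,0.64],[0.8,0.98,0,0,0,0,0.64],[0.8,0.98,0,0,0,0,0.64]]

```text
t: 0.72
ee_pos: [262.3, -461.6, 504.5]
orientation: [-3.121, -0.36, -0.0]
ft_force: [1.0, -0.4, -0.5]
width: 56.6
grasp_force: 0.0
```

Request:
step_arm:
  targets:
    - [[0.8,0.98,0,0,0,0,0.64],[0.8,0.98,0,0,0,0,0.64],[0.8,0.98,0,0,0,0,0.64],[0.8,0.98,0,0,0,0,0.64],[0.8,0.98,0,0,0,0,0.64]]

```text
t: 1.35
ee_pos: [460.0, -219.2, 504.6]
orientation: [3.121, 0.362, -0.0]
ft_force: [0.8, -1.4, 0.1]
width: 56.2
grasp_force: 0.0
```

Request:
step_arm:
  targets:
    - [[0.8,0.98,0,0,0,0,0.64],[0.8,0.98,0,0,0,0,0.64],[0,0,0,0,0,0,0.64],[0,0,0,0,0,0,0.64],[0,0,0,0,0,0,0.64]]

```text
t: 1.98
ee_pos: [537.5, -125.2, 504.5]
orientation: [-3.121, -0.359, 0.001]
ft_force: [-0.0, -0.3, -0.1]
width: 56.2
grasp_force: 0.0
```

Request:
step_arm:
  targets:
    - [[0.38,0.2,-0.6,0,0,0,0.64],[0,0,-0.8,0,0,0,0.64],[0,0,-0.8,0,0,0,0.64],[0,0,-0.8,0,0,0,0.64],[0,0,0,0,0,0,0.64]]

```text
t: 2.6
ee_pos: [555.6, -115.2, 352.2]
orientation: [-3.119, -0.358, 0.009]
ft_force: [-0.1, -0.2, 0.4]
width: 56.1
grasp_force: 0.0
```

Run:
```python
from workcell import readout,get_image
import cv2,numpy as np
o=readout.get_obs();print(o["ee_pos"],o["ft_force"])
a=get_image("scene")["pixels"][90:270,200:440];b=get_image("top")["pixels"][140:320,270:510]
cv2.imwrite("pics/a1.png",cv2.resize(np.hstack([a,b]),None,fx=1.66,fy=1.66,interpolation=2)[:,:,::-1])
```

```text
[ 555.59979077 -115.2202445   352.24243711] [-0.13349439 -0.24536229  0.36472852]
```

View pics/a1.png

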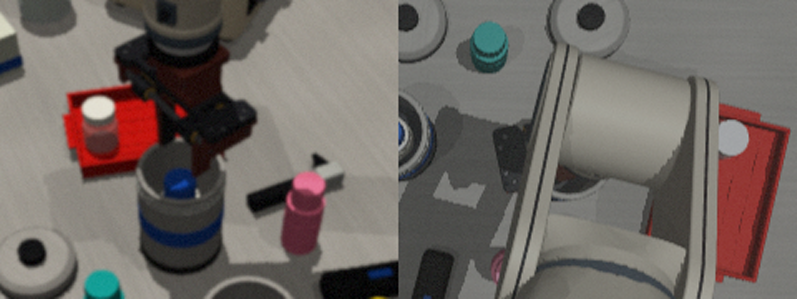

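The crop shows the fingertips over flask 2's mouth, with the cap between them at about (180,183). The descent is clear.

Request:
step_arm:
  targets:
    - [[0,0,-0.2,0,0,0,0.64],[0,0,-0.2,0,0,0,0.64],[0,0,-0.2,0,0,0,0.64],[0,0,-0.1,0,0,0,0.64],[0,0,0,0,0,0,0.64]]

```text
t: 3.32
ee_pos: [557.2, -114.1, 319.1]
orientation: [-3.12, -0.362, 0.001]
ft_force: [-0.1, -0.0, -0.3]
width: 56.3
grasp_force: 0.0
```

Request:
step_arm:
  targets:
    - [[0,0,-0.15,0,0,0,0.64],[0,0,-0.15,0,0,0,0.64],[0,0,-0.1,0,0,0,0.64],[0,0,-0.1,0,0,0,0.64],[0,0,0,0,0,0,0.64]]

```text
t: 3.95
ee_pos: [557.1, -114.2, 294.2]
orientation: [-3.12, -0.362, 0.001]
ft_force: [-0.6, -0.1, 0.1]
width: 56.2
grasp_force: 0.0
```

No contact so far, so I'm closing on the cap.

Request:
step_arm:
  targets:
    - [[0,0,0,0,0,0,0.5],[0,0,0,0,0,0,0.4],[0,0,0,0,0,0,0.3],[0,0,0,0,0,0,0.3],[0,0,0,0,0,0,0.3]]

```text
t: 4.58
ee_pos: [557.4, -114.3, 294.9]
orientation: [3.12, 0.362, 0.001]
ft_force: [0.7, -1.0, 1.3]
width: 39.4
grasp_force: 30.0
```

Request:
step_arm:
  targets:
    - [[0,0,0.2,0,0,0,0.3],[0,0,0.4,0,0,0,0.3],[0,0,0.5,0,0,0,0.3],[0,0,0.5,0,0,0,0.3],[0,0,0.5,0,0,0,0.3]]

```text
t: 5.2
ee_pos: [556.9, -114.1, 400.6]
orientation: [-3.12, -0.362, 0.001]
ft_force: [-0.7, 0.2, -1.8]
width: 39.4
grasp_force: 30.0
```

Request:
step_arm:
  targets:
    - [[0,0,0.6,0,0,0,0.3],[0,0,0.6,0,0,0,0.3],[0,0,0,0,0,0,0.3],[0,0,0,0,0,0,0.3],[0,0,0,0,0,0,0.3]]

```text
t: 5.82
ee_pos: [556.8, -114.1, 458.0]
orientation: [-3.12, -0.362, 0.004]
ft_force: [-0.3, -0.4, -2.9]
width: 39.1
grasp_force: 30.0
```

Request:
step_arm:
  targets:
    - [[0,0,0,0,0,0,0.3],[0,0,0,0,0,0,0.3],[0,0,0,0,0,0,0.3],[0,0,0,0,0,0,0.3],[0,0,0,0,0,0,0.3]]

```text
t: 6.45
ee_pos: [557.2, -114.3, 459.7]
orientation: [3.121, 0.362, 0.0]
ft_force: [-0.4, -1.2, -2.1]
width: 39.1
grasp_force: 30.0
```

Run:
```python
from workcell import readout,get_image
import cv2,numpy as np
f=[];
for i in range(8):
    a=get_image("scene");f.append(readout.get_obs()["ft_force"])
print(np.mean(f,0),np.std(f,0),readout.get_obs()["ee_pos"])
cv2.imwrite("pics/a2.png",a["pixels"][0:360,120:520,::-1])
```

```text
[-0.05210157  0.22170147 -2.56167615] [0.41583131 0.31396396 0.32713496] [ 557.22425973 -114.24344757  459.6886015 ]
```

View pics/a2.png

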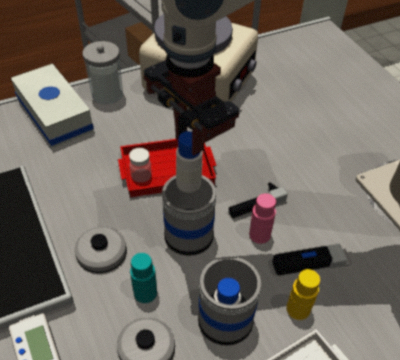

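The picture shows the tube hanging upright, clear of flask 2, at about (188,165). The reading of −2.56 N means this is the full tube, so it goes to the white tray.

Request:
step_arm:
  targets:
    - [[0,0.3,0.4,0,0,0,0.3],[-0.1,0.6,0,0,0,0,0.3],[-0.14,0.8,0,0,0,0,0.3],[-0.14,0.8,0,0,0,0,0.3],[-0.14,0.8,0,0,0,0,0.3]]

```text
t: 7.48
ee_pos: [530.9, 51.9, 479.8]
orientation: [-3.121, -0.361, -0.001]
ft_force: [1.6, -0.4, -2.9]
width: 39.1
grasp_force: 30.0
```

Request:
step_arm:
  targets:
    - [[-0.14,0.8,0,0,0,0,0.3],[-0.14,0.8,0,0,0,0,0.3],[-0.14,0.8,0,0,0,0,0.3],[-0.14,0.8,0,0,0,0,0.3],[-0.14,0.8,0,0,0,0,0.3]]

```text
t: 8.1
ee_pos: [495.9, 252.1, 479.8]
orientation: [-3.121, -0.362, -0.001]
ft_force: [0.3, -1.0, -2.4]
width: 39.6
grasp_force: 30.0
```

Request:
step_arm:
  targets:
    - [[-0.1,0.5,0,0,0,0,0.3],[0,0.2,0,0,0,0,0.3],[0,0,0,0,0,0,0.3],[0,0,0,0,0,0,0.3],[0,0,0,0,0,0,0.3]]

```text
t: 8.72
ee_pos: [491.5, 284.9, 479.7]
orientation: [3.121, 0.36, -0.0]
ft_force: [0.6, 0.2, -2.6]
width: 39.5
grasp_force: 30.0
```

Request:
step_arm:
  targets:
    - [[0,0.1,-0.6,0,0,0,0.3],[0,0,-0.8,0,0,0,0.3],[0,0,-0.8,0,0,0,0.3],[0,0,-0.8,0,0,0,0.3],[0,0,-0.4,0,0,0,0.3]]

```text
t: 9.35
ee_pos: [490.9, 289.8, 307.6]
orientation: [3.12, 0.36, -0.004]
ft_force: [-0.9, 0.9, -2.1]
width: 39.6
grasp_force: 30.0
```

Request:
step_arm:
  targets:
    - [[0,0,-0.06,0,0,0,0.3],[0,0,0,0,0,0,0.3],[0,0,0,0,0,0,0.3],[0,0,0,0,0,0,0.3],[0,0,0,0,0,0,0.3]]

```text
t: 9.98
ee_pos: [491.3, 290.8, 307.2]
orientation: [-3.12, -0.362, -0.001]
ft_force: [0.8, 0.1, -3.0]
width: 39.2
grasp_force: 30.0
```

Run:
```python
from workcell import readout,get_image
import cv2,numpy as np
a=get_image("scene");print(readout.get_obs()["ee_pos"])
cv2.imwrite("pics/a3.png",cv2.resize(a["pixels"][240:480,300:560,::-1],None,fx=2,fy=2))
```

```text
[491.27497052 290.80744628 307.08799493]
```

View pics/a3.png

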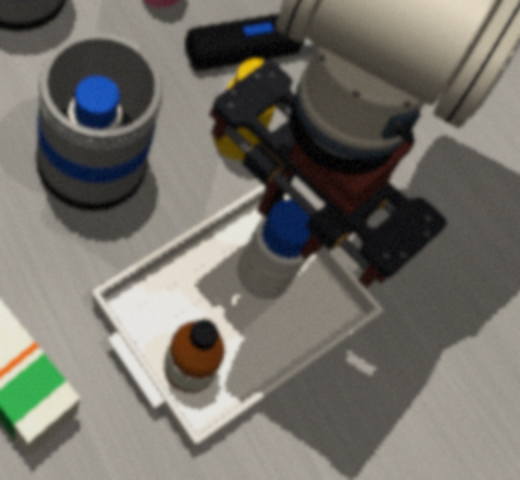

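The tube hangs upright over the tray's free end, foot near (268,285), clear of the bottle at (197,350). I'm lowering it gently.

Request:
step_arm:
  targets:
    - [[0,0,-0.1,0,0,0,0.3],[0,0,-0.08,0,0,0,0.3],[0,0,-0.06,0,0,0,0.3],[0,0,-0.04,0,0,0,0.3],[0,0,0,0,0,0,0.3]]

```text
t: 10.65
ee_pos: [491.2, 290.7, 292.4]
orientation: [3.121, 0.362, -0.001]
ft_force: [-0.1, -0.2, -2.0]
width: 39.3
grasp_force: 30.0
```

Request:
step_arm:
  targets:
    - [[0,0,-0.03,0,0,0,0.3],[0,0,0,0,0,0,0.3],[0,0,0,0,0,0,0.3],[0,0,0,0,0,0,0.3],[0,0,0,0,0,0,0.3]]

```text
t: 11.28
ee_pos: [491.3, 290.8, 291.3]
orientation: [-3.121, -0.362, -0.0]
ft_force: [0.0, -0.2, -2.7]
width: 39.2
grasp_force: 30.0
```

Request:
step_arm:
  targets:
    - [[0,0,-0.03,0,0,0,0.3],[0,0,0,0,0,0,0.3],[0,0,0,0,0,0,0.3],[0,0,0,0,0,0,0.3],[0,0,0,0,0,0,0.3]]

```text
t: 11.9
ee_pos: [491.8, 290.9, 290.9]
orientation: [-3.12, -0.362, -0.003]
ft_force: [-0.2, -2.0, 6.4]
width: 39.9
grasp_force: 30.0
```

Request:
step_arm:
  targets:
    - [[0,0,-0.03,0,0,0,0.3],[0,0,0,0,0,0,0.3],[0,0,0,0,0,0,0.3],[0,0,0,0,0,0,0.3],[0,0,0,0,0,0,0.3]]

```text
t: 12.52
ee_pos: [492.2, 291.0, 290.8]
orientation: [-3.12, -0.362, -0.006]
ft_force: [-2.1, -3.5, 17.8]
width: 39.4
grasp_force: 30.1
```

The foot is down. I'm easing off the press, releasing, and rising.

Request:
step_arm:
  targets:
    - [[0,0,0.03,0,0,0,0.3],[0,0,0,0,0,0,0.3],[0,0,0,0,0,0,0.5],[0,0,0,0,0,0,0.64],[0,0,0,0,0,0,0.64]]

```text
t: 13.15
ee_pos: [491.2, 290.8, 289.4]
orientation: [3.121, 0.362, -0.001]
ft_force: [0.7, -0.3, -0.6]
width: 56.0
grasp_force: 0.0
```

Request:
step_arm:
  targets:
    - [[0,0,0.2,0,0,0,0.64],[0,0,0.5,0,0,0,0.64],[0,0,0.8,0,0,0,0.64],[0,0,0.8,0,0,0,0.64],[0,0,0,0,0,0,0.64]]

```text
t: 13.78
ee_pos: [492.0, 291.3, 408.7]
orientation: [-3.118, -0.362, -0.01]
ft_force: [0.7, -0.1, -0.4]
width: 56.5
grasp_force: 0.0
```

Request:
step_arm:
  targets:
    - [[0.3,-0.6,0,0,0,0,0.64],[0.4,-0.9,0,0,0,0,0.64],[0.4,-0.9,0,0,0,0,0.64],[0.4,-0.9,0,0,0,0,0.64],[0.2,-0.38,0,0,0,0,0.64]]

```text
t: 14.4
ee_pos: [576.6, 104.7, 404.0]
orientation: [3.121, 0.358, -0.002]
ft_force: [-1.1, -0.4, 0.7]
width: 56.4
grasp_force: 0.0
```

Request:
step_arm:
  targets:
    - [[0,0,0,0,0,0,0.64],[0,0,-0.5,0,0,0,0.64],[0,0,-0.4,0,0,0,0.64],[0,0,0,0,0,0,0.64],[0,0,0,0,0,0,0.64]]

```text
t: 15.02
ee_pos: [576.2, 107.8, 360.2]
orientation: [-3.12, -0.364, -0.001]
ft_force: [0.9, 0.3, 0.1]
width: 56.4
grasp_force: 0.0
```

Run:
```python
from workcell import readout,get_image
import cv2,numpy as np
a=get_image("scene");print(readout.get_obs()["ee_pos"])
cv2.imwrite("pics/a4.png",cv2.resize(a["pixels"][180:470,260:560,::-1],None,fx=2,fy=2))
```

```text
[576.31465606 107.59973985 360.54189662]
```

View pics/a4.png

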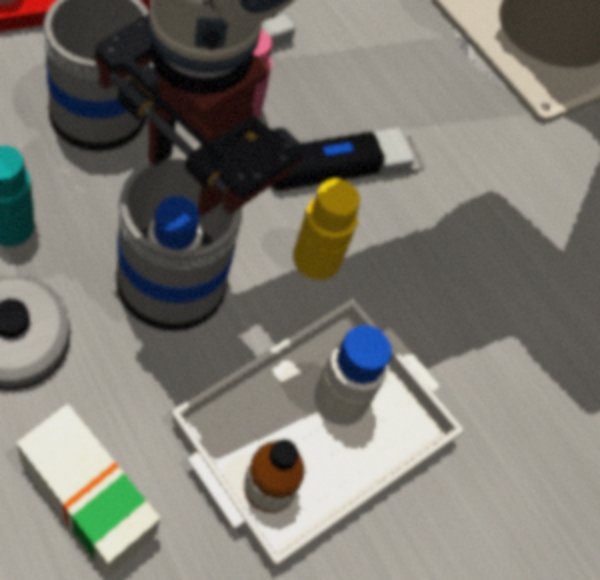

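The first tube stands upright in the white tray at (353,370), and the fingers straddle the cap of flask 1 at (175,220). I'm descending.

Request:
step_arm:
  targets:
    - [[0,0,-0.2,0,0,0,0.64],[0,0,-0.3,0,0,0,0.64],[0,0,-0.2,0,0,0,0.64],[0,0,-0.1,0,0,0,0.64],[0,0,0,0,0,0,0.64]]

```text
t: 15.7
ee_pos: [576.1, 106.7, 319.0]
orientation: [3.121, 0.362, -0.002]
ft_force: [-0.4, -0.5, 0.6]
width: 56.2
grasp_force: 0.0
```

Request:
step_arm:
  targets:
    - [[0,0,-0.15,0,0,0,0.64],[0,0,-0.15,0,0,0,0.64],[0,0,-0.1,0,0,0,0.64],[0,0,-0.1,0,0,0,0.64],[0,0,0,0,0,0,0.64]]

```text
t: 16.32
ee_pos: [576.1, 106.8, 294.2]
orientation: [3.121, 0.362, -0.001]
ft_force: [0.2, -0.0, 0.8]
width: 56.0
grasp_force: 0.0
```

Request:
step_arm:
  targets:
    - [[0,0,0,0,0,0,0.5],[0,0,0,0,0,0,0.4],[0,0,0,0,0,0,0.3],[0,0,0,0,0,0,0.3],[0,0,0,0,0,0,0.3]]

```text
t: 16.95
ee_pos: [576.3, 106.8, 294.9]
orientation: [-3.121, -0.362, -0.001]
ft_force: [0.0, 0.5, 2.3]
width: 39.4
grasp_force: 30.0
```

Request:
step_arm:
  targets:
    - [[0,0,0.2,0,0,0,0.3],[0,0,0.4,0,0,0,0.3],[0,0,0.5,0,0,0,0.3],[0,0,0.5,0,0,0,0.3],[0,0,0.5,0,0,0,0.3]]

```text
t: 17.58
ee_pos: [576.1, 106.7, 401.0]
orientation: [-3.121, -0.362, -0.0]
ft_force: [0.8, -1.0, -0.8]
width: 39.2
grasp_force: 30.0
```

Request:
step_arm:
  targets:
    - [[0,0,0.8,0,0,0,0.3],[0,0,0.8,0,0,0,0.3],[0,0,0,0,0,0,0.3],[0,0,0,0,0,0,0.3],[0,0,0,0,0,0,0.3]]

```text
t: 18.2
ee_pos: [575.8, 106.7, 478.1]
orientation: [3.121, 0.362, -0.004]
ft_force: [-0.7, -0.9, -0.5]
width: 39.4
grasp_force: 30.0
```

Run:
```python
from workcell import readout,get_image
import cv2,numpy as np
f=[];
for i in range(8):
    a=get_image("scene");f.append(readout.get_obs()["ft_force"])
print(np.mean(f,0),readout.get_obs()["ee_pos"],readout.get_obs()["width"])
cv2.imwrite("pics/a5.png",a["pixels"][60:420,180:560,::-1])
```

```text
[ 0.0922722  -0.07617779 -0.48585446] [576.25616977 106.74679798 479.41384647] 39.08829015751143
```

View pics/a5.png

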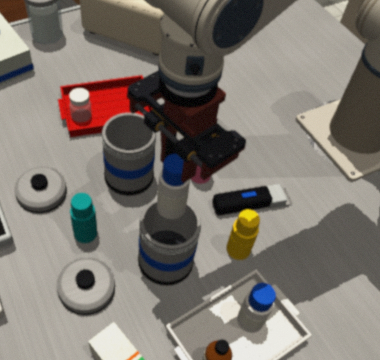

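The tube hangs upright at (172,190) and the flasks stand where they were. The 0.49 N reading means it is the empty one, so it goes to the red tray.

Request:
step_arm:
  targets:
    - [[-0.08,-0.32,0,0,0,0,0.3],[-0.14,-0.6,0,0,0,0,0.3],[-0.18,-0.8,0,0,0,0,0.3],[-0.18,-0.8,0,0,0,0,0.3],[-0.18,-0.8,0,0,0,0,0.3]]

```text
t: 19.23
ee_pos: [537.3, -61.2, 479.8]
orientation: [3.12, 0.361, 0.0]
ft_force: [0.6, 0.1, -0.4]
width: 39.0
grasp_force: 30.0
```

Request:
step_arm:
  targets:
    - [[-0.18,-0.8,0,0,0,0,0.3],[-0.18,-0.8,0,0,0,0,0.3],[-0.18,-0.8,0,0,0,0,0.3],[-0.18,-0.8,0,0,0,0,0.3],[-0.18,-0.8,0,0,0,0,0.3]]

```text
t: 19.85
ee_pos: [492.0, -261.1, 479.9]
orientation: [3.12, 0.361, 0.0]
ft_force: [-0.3, -0.0, -1.0]
width: 39.4
grasp_force: 30.0
```

Request:
step_arm:
  targets:
    - [[-0.18,-0.8,0,0,0,0,0.3],[-0.1,-0.4,0,0,0,0,0.3],[0,0,0,0,0,0,0.3],[0,0,0,0,0,0,0.3],[0,0,0,0,0,0,0.3]]

```text
t: 20.48
ee_pos: [479.6, -318.1, 479.7]
orientation: [-3.12, -0.364, -0.0]
ft_force: [-0.2, 0.0, -0.4]
width: 39.4
grasp_force: 30.0
```

Request:
step_arm:
  targets:
    - [[0,0,-0.6,0,0,0,0.3],[0,0,-0.8,0,0,0,0.3],[0,0,-0.8,0,0,0,0.3],[0,0,-0.8,0,0,0,0.3],[0,0,-0.4,0,0,0,0.3]]

```text
t: 21.1
ee_pos: [479.1, -317.9, 307.6]
orientation: [-3.118, -0.364, 0.003]
ft_force: [0.9, 0.2, 0.3]
width: 39.2
grasp_force: 30.0
```

Request:
step_arm:
  targets:
    - [[0,0,-0.1,0,0,0,0.3],[0,0,-0.08,0,0,0,0.3],[0,0,0,0,0,0,0.3],[0,0,0,0,0,0,0.3],[0,0,0,0,0,0,0.3]]

```text
t: 21.72
ee_pos: [479.3, -319.4, 301.3]
orientation: [3.12, 0.362, 0.001]
ft_force: [0.3, -0.5, -0.7]
width: 39.3
grasp_force: 30.0
```

Run:
```python
from workcell import readout,get_image
import cv2,numpy as np
a=get_image("scene");print(readout.get_obs()["ee_pos"])
cv2.imwrite("pics/a6.png",cv2.resize(a["pixels"][60:300,200:460,::-1],None,fx=2,fy=2))
```

```text
[ 479.29135332 -319.33860533  301.1584999 ]
```

View pics/a6.png

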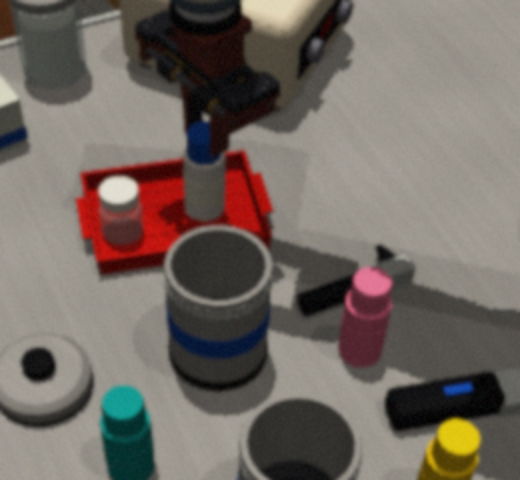

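The tube hangs upright over the red tray's near half at (205,200), clear of the jar at (120,210). I'm lowering it.

Request:
step_arm:
  targets:
    - [[0,0,-0.08,0,0,0,0.3],[0,0,-0.06,0,0,0,0.3],[0,0,-0.04,0,0,0,0.3],[0,0,0,0,0,0,0.3],[0,0,0,0,0,0,0.3]]

```text
t: 22.4
ee_pos: [479.3, -319.3, 291.6]
orientation: [-3.121, -0.362, 0.0]
ft_force: [-0.6, -0.2, -0.3]
width: 39.4
grasp_force: 30.0
```

Request:
step_arm:
  targets:
    - [[0,0,-0.02,0,0,0,0.3],[0,0,0,0,0,0,0.3],[0,0,0,0,0,0,0.3],[0,0,0,0,0,0,0.3],[0,0,0,0,0,0,0.3]]

```text
t: 23.02
ee_pos: [479.3, -319.3, 290.9]
orientation: [3.12, 0.362, 0.0]
ft_force: [-0.1, 0.5, 4.6]
width: 39.1
grasp_force: 30.0
```

Contact at 4.6 N. I'm releasing and rising.

Request:
step_arm:
  targets:
    - [[0,0,0,0,0,0,0.4],[0,0,0,0,0,0,0.5],[0,0,0,0,0,0,0.64],[0,0,0,0,0,0,0.64],[0,0,0,0,0,0,0.64]]

```text
t: 23.65
ee_pos: [479.2, -319.2, 290.5]
orientation: [-3.121, -0.362, 0.0]
ft_force: [-0.4, -0.7, 0.2]
width: 56.3
grasp_force: 0.0
```

Request:
step_arm:
  targets:
    - [[0,0,0.2,0,0,0,0.64],[0,0,0.5,0,0,0,0.64],[0,0,0.8,0,0,0,0.64],[0,0,0.8,0,0,0,0.64],[0,0,0.8,0,0,0,0.64]]

```text
t: 24.28
ee_pos: [479.0, -319.1, 447.7]
orientation: [3.12, 0.362, 0.001]
ft_force: [-0.1, 0.6, -0.1]
width: 55.9
grasp_force: 0.0
```

Request:
step_arm:
  targets:
    - [[0,0,0.8,0,0,0,0.64],[0,0,0,0,0,0,0.64],[0,0,0,0,0,0,0.64],[0,0,0,0,0,0,0.64],[0,0,0,0,0,0,0.64]]

```text
t: 24.9
ee_pos: [479.1, -319.2, 484.6]
orientation: [-3.119, -0.362, 0.002]
ft_force: [-0.3, 0.4, -1.0]
width: 56.5
grasp_force: 0.0
```

Run:
```python
from workcell import readout,get_image
import cv2
a=get_image("scene");cv2.imwrite("pics/a7.png",a["pixels"][:,:,::-1])
```

```text
(no output)
```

View pics/a7.png

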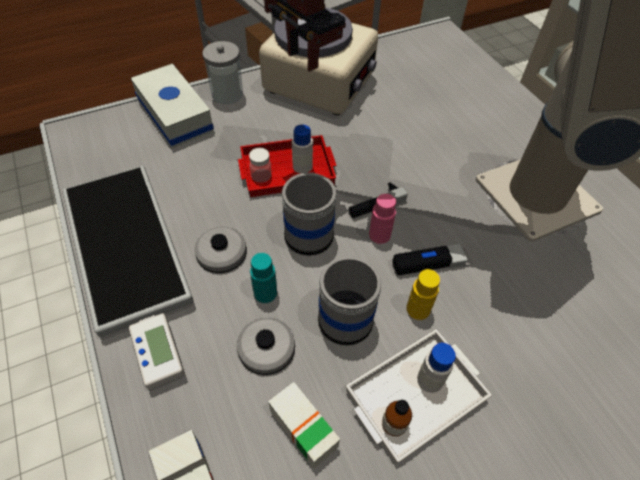

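The picture shows both tubes standing in their trays, at (302,150) and (438,367). The flasks and the other things are where they were.

```bash
python3 -c "
from workcell import ctrl
print(ctrl.close_job())"
```

```text
the job is handed in; nothing more can be done
None
```

The job is handed in: the full tube (about 2.6 N) stands in the white fridge tray and the empty one (about 0.5 N) in the red returns tray, with the flasks and other things where they were, in about 25 s.

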